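# Proof-pull the hanging staple of a paper mask to the set mark

## Task

Test the hanging staple of the dried mask: take the wooden grip of the blue spring gauge gently and draw it straight out, away from the mask, first taking up the slack and then against the spring, until the orange drag pointer stands between the two green marks, not past them, and hold the pull there for two seconds. Then ease the grip back, never letting it snap, until the spring is fully closed, and let go; the pointer must be left showing its reading between the green marks, moved only by the gauge itself, and nothing else on the table disturbed.

Things in the scene. Friction and masses are not known exactly. Their poses are not given: they have to be found in the camera images.
- rig: Fixed test rig: dark board (280 x 270 x 15 mm) with a white paper mask (210 mm dome, top 125 mm high, centre at x = +370 mm), and a plywood guide strip (70 mm wide, 12 mm high, x = +10 to +225 mm; edge rails 20 mm high from x = +55 mm). Origin on the table under the grip's place when the gauge is fully mask-ward and the spring closed. x runs along the strip to the mask, z up; the pull is along -x.
- staple (a point): Top of the steel staple post (47 mm over the table) at the mask's edge. The gauge's long steel link hangs round the post with slack: pulled along -x the gauge first slides 20 to 50 mm (different each time) with about 1 N of friction, until the link comes taut against a firm stop; only then does the spring stretch.
- gauge: Blue spring gauge housing, 110 mm long (x), 52 mm wide, 32 mm high, lying on the strip and free to slide along it. Origin at the centre of its underside, 12 mm over the table; axes as the rig's.
- home (a point): Point on the gauge where the middle of the grip stands when the spring is closed (125 mm from the gauge's origin along its -x). How far the draw bar is out = distance of draw from here along the gauge's -x, 0 at the start, 60 mm at most.
- draw: Sprung draw bar with stirrup handle: a wooden round grip, 13 mm thick, 76 mm long across the pull (along y), joined by two thin side bars (72 mm apart, 6 mm thick) to a yoke 55 mm behind it (towards the mask); a finger fits between. Origin at the grip's middle, 45 mm over the table; axes as the rig's. Squeeze it with less than 25 N a finger.
- yoke (a point): Middle of the yoke, where the handle meets the spring rod, 55 mm behind the grip. Spring: 2 N closing force at the start of the draw, 0.4 N more per mm drawn out of the housing (22 mm out: 10.8 N); friction adds about 0.6 N while drawing out and next to nothing once at a standstill. Let go when drawn out, it snaps home.
- pointer: Orange drag pointer, an upright tab 5 mm thick (x), 22 mm wide, 14 mm high, on top of the housing. A dark dog on the draw bar pushes it along -x as far as the bar is drawn out (less 0.5 mm of play); when the bar goes back it stays where it is. Starts at its zero. Origin at the centre of its foot, 46 mm over the table; axes as the rig's. Not to be touched.
- mark: The set mark: two green cheeks, 8 mm long (x), 9 mm wide, 12 mm high, on either side of the pointer's path on top of the housing, set 18 to 36 mm from the pointer's zero, stiff, not to be touched. Origin midway between them, at the height of the pointer's origin; axes as the rig's. The reading is right when the pointer is level with them along x (within 4 mm).
- brush: A paste brush, about 200 mm long, lying loose on the table near the rig. Leave alone.
- tape_roll: A loose roll of yellow masking tape, 90 mm across, 25 mm high, lying on the table near the rig. Leave alone.
- glue_jar: A loose white jar, 80 mm across and 100 mm high. Leave alone.
- water: A loose clear bottle, 66 mm across and 200 mm high. Leave alone.
- paste_bowl: A loose white bowl, 130 mm across and 55 mm high. Leave alone.
- batten: A loose wooden offcut, 110 x 30 x 18 mm, lying on the table. Leave alone.
- mug: A loose blue mug, 80 mm across and 95 mm high. Leave alone.

How it is judged (in metres and radians):
On the way:
1. the grip is held drawn out with the pointer between the green marks (within 4 mm of their middle) (x of pointer in the frame of mark between -0.004 and 0.004 m and x of draw in the frame of pointer below -0.16 m), for 1.2 s.
At the end, for the whole second after the job is handed in: The spring is fully closed (draw bar within 3 mm of home in the housing) and at rest, and the drag pointer stands within 4 mm of the middle of the green marks (x of pointer in the frame of mark between -0.004 and 0.004 m and x of draw in the frame of home above -0.003 m and linear speed of draw below 0.01 m/s); the robot touches nothing.
It fails at once if the pointer was pulled more than 5 mm past the middle of the green marks (x of pointer in the frame of mark below -0.005 m).
It fails at once if the grip moved faster than 0.35 m/s (it was jerked or let snap back) (linear speed of draw above 0.35 m/s).
It fails at once if the wooden grip was squeezed too hard (more than 60 N over both fingers) (contact force between the fingers and draw above 60 N).
It fails at once if the robot touched the pointer or the green marks (contact force between any of the arm, the fingers and pointer above 0.5 N or contact force between the fingers and mark above 2 N).
It fails at once if a loose thing on the table was disturbed by more than 20 mm (distance of any of brush, tape_roll, glue_jar, water, paste_bowl, batten, mug from where it was at the start of the episode above 0.02 m).
It also fails if it takes over 53 s, if anything falls off the work surface, if the arm or the gripper's body presses on something with over 40 N, if the wrist force passes 120 N, or if a joint passes its speed limit or range.

## Robot

A 7-joint arm with a two-finger parallel gripper is mounted at the origin on the work surface. World frame = base frame: x ahead of the robot, y to its left, z up, the work surface at z = 0. Lengths are in m, angles in degrees, forces in N, time in s.
With the tool pointing down it reaches from about 0.425 to 0.875 m from the base axis. Payload 4.7 kg.
Tool frame: the origin (TCP) lies on the centre line of the jaws, within the pads' length; the fingertips stand 25 mm ahead of it and the grasp point (between the pads) lies 6 mm ahead of it; z points along the fingers, y is the direction in which the jaws open and shut (so a half turn about z gives the same grasp; the last joint's range is limited). The gripper opens to 87 mm and grips with 3 to 60 N. Pads are 19 mm wide; open, the fingers measure 117 mm over their backs; the gripper's body (75 mm by 190 mm) begins 51 mm behind the grasp point.
Start: joints at [70.881, 18.392, -4.016, 83.108, 1.295, 78.541, -3.26], TCP at [0.222, -0.611, 0.248] pointing down, gripper open.
Joint ranges: [-163.93, 163.93], [-17.29, 119.83], [-79.2, 71.16], [3.27, 140.29], [-89.18, 269.18], [5.43, 117.66], [-154.24, 154.24]. Speed limits (degrees/s): [147.25, 147.25, 180, 180, 180, 180, 180].

## Interface

Orientations are given as [roll, pitch, yaw] about the fixed x, y, z axes, in that order (R = Rz(yaw) Ry(pitch) Rx(roll)).
In Python, from cell import env gives the robot as it stands.
- The arm moves only by the shell command python3 -m creep 'ROWS' [OPENING] [FORCE]. ROWS is JSON, a list of rows, each an object of numbers: "tx", "ty", "tz": the shift along the tool's x, y, z in m; "rx", "ry", "rz": the turn, a rotation vector about the tool's x, y, z in degrees. In form: [{"tx": .., "ty": .., "tz": .., "rx": .., "ry": .., "rz": ..}, ...]. A call has 1 to 20 rows; each row shifts and turns the commanded pose from where the row before left it, along the tool's axes as they then stand; what a row does not reach is not made up. A row lasts 1/8 s, in which the tool goes at most 62.5 mm and 10.7 degrees, less where a joint would pass 70% of its speed; a pose out of reach is approached as far as the arm can. A call is refused whole if a number of a shift passes 0.0625 or a number of a turn 10.7, either way. A call with a gripper value outside its range is refused whole. OPENING is the finger opening in m, from 0 to 0.087, set as the call begins (- or left out, the last holds). The fingers move at their own pace and stop on an object; FORCE is the grip in N (left out, the last holds). Time passes only in rows, so rows that do not move let the fingers close. It gives the time, the measured TCP pose, the force and the opening at its end, in the units of the state.
- env.get_obs(): the state, without advancing time (a new reading comes with each control period).
- env.read_camera(name): name is "scene" or "top" or "wrist"; returns a dict with "pixels" (480x640x3 uint8, red, green, blue), "intrinsics" (3x3 intrinsics, pixels), "R" (3x3) and "t" (3): a world point X has camera coordinates R X + t. Camera axes: x right, y down, z forward; pixel columns grow to the right and rows downward; lengths in m; the calibration is good to about 2 mm. A picture is of the moment at which its call begins. There is no depth.
- env.sign_off(): hands the job in, once; it reports no verdict.
The state is a dict: "time_s": time; "qpos": joint angles; "joint_velocities": joint speeds; "effort": joint torques, N m; "tool_pos": TCP position; "tool_rot": TCP orientation; "force": force on the tool from outside, world axes, zero at the start; "wrist_torque": the same for the moment, N m; "grip_width": finger opening in m.
Only numpy, scipy, OpenCV 4.12 (cv2) and the standard library are available. Lean on these libraries where they do the work, as an engineer would, in place of code of your own. Each camera call takes 0.05 s, during which the arm holds its last target.

## Working session

There is one attempt and no reset: what is moved stays moved. The work goes in short steps, Python scripts to look and compute and a shell command to move; the robot and the scene stay as the last step left them, time stands still between calls to the robot, and variables do not carry over. Pictures are saved under pics/ and viewed, and the job is handed in when it is done.

```bash
ls; mkdir -p pics
python3 - <<'E'
from cell import env
import cv2
o=env.get_obs(); print({k:o[k] for k in ('time_s','tool_pos','tool_rot','force','grip_width')})
for n in ('scene','top','wrist'):
    c=env.read_camera(n); cv2.imwrite(f'pics/{n}0.png',c['pixels'][:,:,::-1])
    print(n,c['intrinsics'],c['R'],c['t'])
E
```

```text
pics
{'time_s': 0.0, 'tool_pos': array([ 0.2213421 , -0.61061366,  0.24647131]), 'tool_rot': array([-1.79891414e+02,  4.64806489e-03,  1.99293471e+01]), 'force': array([-0.27443776,  0.91674335,  0.13124445]), 'grip_width': 0.08724997505087703}
scene [[462.3695329    0.         317.4392531 ]
 [  0.         462.3695329  242.51776276]
 [  0.           0.           1.        ]] [[-0.75914352  0.65085525 -0.0094106 ]
 [ 0.53988815  0.62150603 -0.56767159]
 [-0.36362329 -0.43602488 -0.82320132]] [ 0.44162304 -0.27861887  1.62745209]
top [[557.13346884   0.         326.75980198]
 [  0.         557.13346884 241.61020321]
 [  0.           0.           1.        ]] [[ 0.04081311 -0.99916408  0.00233007]
 [-0.97839435 -0.04043755 -0.20275429]
 [ 0.20267903  0.00599531 -0.97922687]] [-0.01201185  0.57189986  1.29876923]
wrist [[356.12378326   0.         318.9875327 ]
 [  0.         356.12378326 243.23816317]
 [  0.           0.           1.        ]] [[ 0.34089626 -0.94009743 -0.00256112]
 [-0.90643622 -0.32941017  0.26431483]
 [-0.24932535 -0.08778244 -0.96443305]] [-0.64856546 -0.03257789  0.38996895]
```

View pics/scene0.png

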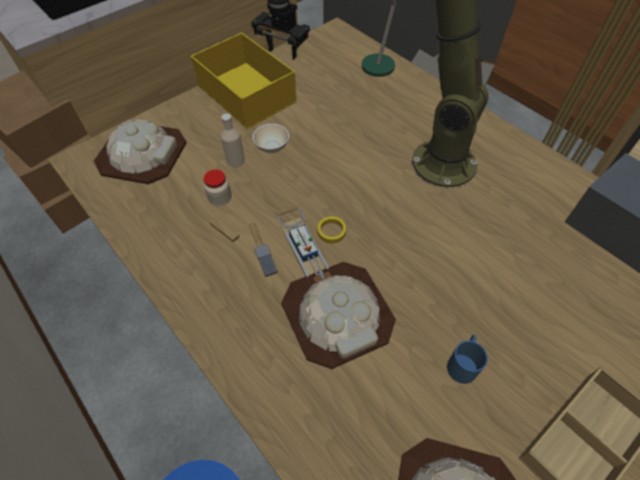

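View pics/top0.png

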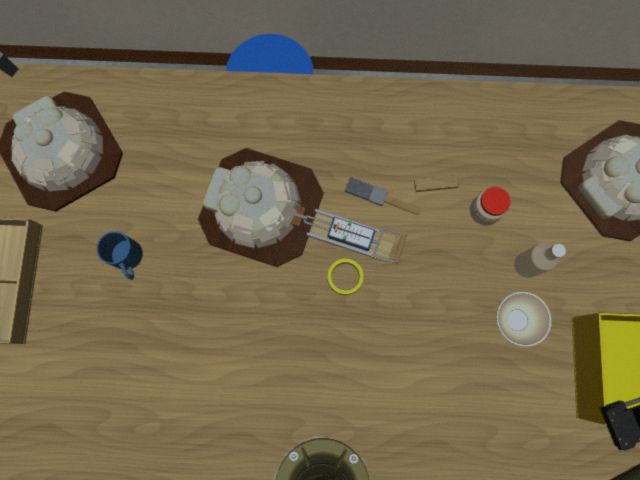

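View pics/wrist0.png

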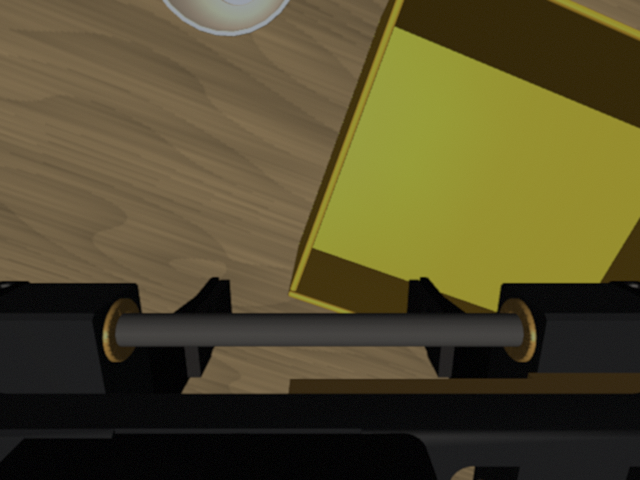

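Run:
```python
import cv2
a=cv2.imread('pics/top0.png')[190:280,290:420]; cv2.imwrite('pics/topz.png',cv2.resize(a,None,fx=6,fy=6,interpolation=cv2.INTER_CUBIC))
a=cv2.imread('pics/scene0.png')[195:285,260:360]; cv2.imwrite('pics/scenez.png',cv2.resize(a,None,fx=6,fy=6,interpolation=cv2.INTER_CUBIC))
```

```text
(no output)
```

View pics/topz.png

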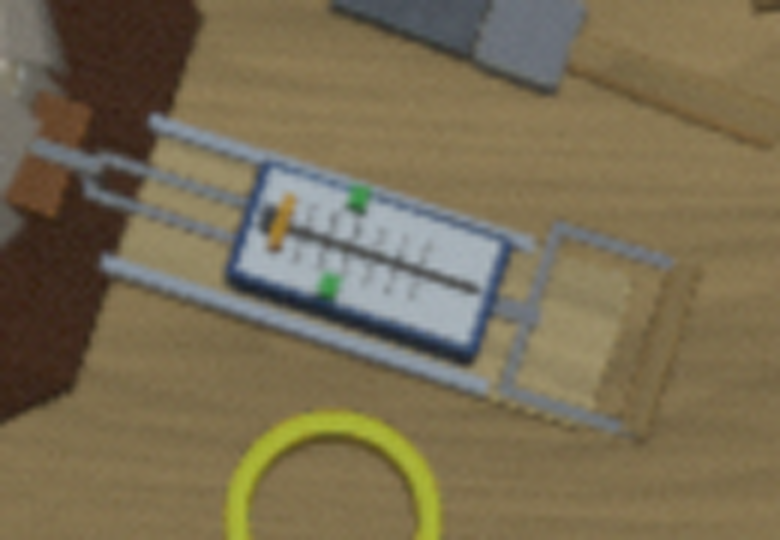

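View pics/scenez.png

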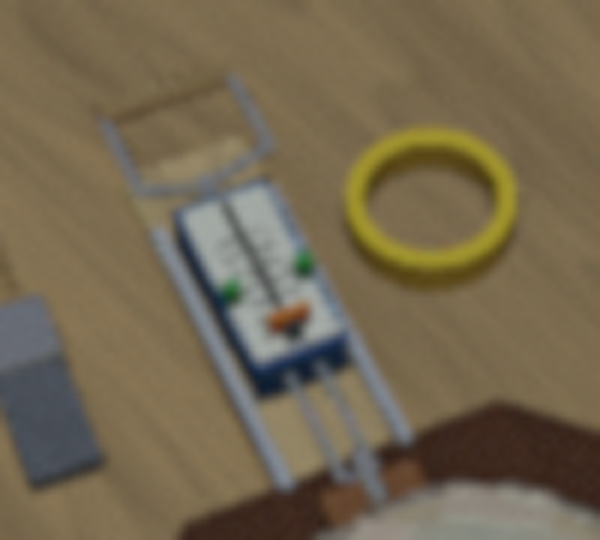

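```bash
cat > h.py <<'E'
import cv2,numpy as np
def ray(c,px,z):
    K,R,t=c['intrinsics'],np.array(c['R']),np.array(c['t'])
    d=R.T@np.linalg.inv(K)@np.array([px[0],px[1],1.]); o=-R.T@t
    return o+d*(z-o[2])/d[2]
def masks(im):
    hsv=cv2.cvtColor(im,cv2.COLOR_RGB2HSV)
    return {'green':cv2.inRange(hsv,(45,120,60),(75,255,255)),'orange':cv2.inRange(hsv,(8,160,130),(19,255,255))}
def blobs(m,lo=4):
    n,l,s,c=cv2.connectedComponentsWithStats(m); return [(c[i].round(2),int(s[i,4])) for i in range(1,n) if s[i,4]>=lo]
E
python3 - <<'E'
from cell import env; from h import *
for n in('top','scene'):
    c=env.read_camera(n)
    for k,m in masks(c['pixels']).items():
        for b in blobs(m):
            if 270<b[0][0]<420 and 190<b[0][1]<285: print(n,k,b,ray(c,b[0],.053).round(4))
    if n=='top':
        P=lambda x,y,z:ray(c,(290+(x+.5)/6-.5,190+(y+.5)/6-.5),z)
        for nm,p in dict(gripA=(685,265,.047),gripB=(640,435,.047),yA=(557,225,.045),yB=(508,390,.045),h1=(268,163,.044),h2=(510,240,.044),h3=(470,350,.044),h4=(236,272,.044),railA=(155,122,.02),railA2=(530,245,.02),railB=(108,262,.02),railB2=(485,388,.02)).items(): print(nm,P(*p).round(4))
    else:
        P=lambda x,y,z:ray(c,(260+(x+.5)/6-.5,195+(y+.5)/6-.5),z)
        print('scene grip',P(108,120,.05),P(233,78,.05))
E
```

```text
top green (array([349.4, 222.8]), 5) [ 0.6227 -0.0423  0.053 ]
top green (array([344.4, 237.8]), 5) [ 0.5844 -0.0313  0.053 ]
gripA [ 0.6019 -0.1773  0.047 ]
gripB [ 0.5303 -0.1599  0.047 ]
yA [ 0.6171 -0.1246  0.045 ]
yB [ 0.5471 -0.106   0.045 ]
h1 [ 0.6388 -0.0045  0.044 ]
h2 [ 0.6102 -0.1054  0.044 ]
h3 [ 0.5633 -0.0901  0.044 ]
h4 [0.592  0.0069 0.044 ]
railA [0.6608 0.0438 0.02  ]
railA2 [ 0.614  -0.1158  0.02  ]
railB [0.5994 0.0608 0.02  ]
railB2 [ 0.5522 -0.0985  0.02  ]
scene grip [ 0.60074085 -0.1679709   0.05      ] [ 0.53403546 -0.14696447  0.05      ]
```

```bash
python3 -m creep '[{"tz":-0.03,"rz":9},{"tz":-0.03,"rz":9},{"rz":9},{"rz":9.2},{}]' 0.087 15
python3 - <<'E'
from cell import env; from h import *
o=env.get_obs(); c=env.read_camera('top')
print('jar',ray(c,(495,201),.1),'bottle',ray(c,(558,250),.2),'batten',ray(c,(436,185),.018))
p=np.array(o['tool_pos']);y=np.radians(o['tool_rot'][2]); d=np.array([.5665,-.1685])-p[:2]
print(p,o['tool_rot'],'tx',d@[np.cos(y),np.sin(y)],'ty',d@[np.sin(y),-np.cos(y)],o['qpos'])
E
```

```text
jar [ 0.67938667 -0.38787935  0.1       ] bottle [ 0.54479177 -0.49209975  0.2       ] batten [ 0.74010576 -0.26228763  0.018     ]
[ 0.22138005 -0.61087651  0.24702732] [-1.79947232e+02  4.80362269e-03  1.99235532e+01] tx 0.4752107709216329 ty -0.29829428557592186 [70.88225816 18.41526035 -4.01383808 83.14109591  1.29488936 78.5415857
 -3.2615617 ]$[0]: bad value
```

```bash
python3 -m creep '[{"tx":0,"ty":0,"tz":-0.03,"rx":0,"ry":0,"rz":9},{"tx":0,"ty":0,"tz":-0.03,"rx":0,"ry":0,"rz":9},{"tx":0,"ty":0,"tz":0,"rx":0,"ry":0,"rz":9},{"tx":0,"ty":0,"tz":0,"rx":0,"ry":0,"rz":9.2},{"tx":0,"ty":0,"tz":0,"rx":0,"ry":0,"rz":0},{"tx":0,"ty":0,"tz":0,"rx":0,"ry":0,"rz":0}]' 0.087 15
cat > st.py <<'E'
from cell import env; from h import *
o=env.get_obs()
p=np.array(o['tool_pos']);y=np.radians(o['tool_rot'][2]); d=np.array([.5665,-.1685])-p[:2]
print(p,o['tool_rot'],'tx',d@[np.cos(y),np.sin(y)],'ty',d@[np.sin(y),-np.cos(y)],np.round(o['qpos'],1))
E
python3 st.py
```

```text
time_s: 1.05
tool_pos: [0.2216, -0.611, 0.3074]
tool_rot: [-180.0, 0.0, -16.1]
force: [-0.4, 0.0, 0.3]
grip_width: 0.0871
[ 0.22155937 -0.61099306  0.30741809] [-1.79988959e+02  9.85070332e-03 -1.61167555e+01] tx 0.20854964937217702 ty -0.520856205463764 [ 67.3  17.2   0.6  77.9  -0.2  84.9 -38.3]
```

```bash
python3 -m creep '[{"tx":0.0174,"ty":-0.0434,"tz":0,"rx":0,"ry":0,"rz":0},{"tx":0.0174,"ty":-0.0434,"tz":0,"rx":0,"ry":0,"rz":0},{"tx":0.0174,"ty":-0.0434,"tz":0,"rx":0,"ry":0,"rz":0},{"tx":0.0174,"ty":-0.0434,"tz":0,"rx":0,"ry":0,"rz":0},{"tx":0.0174,"ty":-0.0434,"tz":0,"rx":0,"ry":0,"rz":0},{"tx":0.0174,"ty":-0.0434,"tz":0,"rx":0,"ry":0,"rz":0},{"tx":0.0174,"ty":-0.0434,"tz":0,"rx":0,"ry":0,"rz":0},{"tx":0.0174,"ty":-0.0434,"tz":0,"rx":0,"ry":0,"rz":0},{"tx":0.0174,"ty":-0.0434,"tz":0,"rx":0,"ry":0,"rz":0},{"tx":0.0174,"ty":-0.0434,"tz":0,"rx":0,"ry":0,"rz":0},{"tx":0.0174,"ty":-0.0434,"tz":0,"rx":0,"ry":0,"rz":0},{"tx":0.0174,"ty":-0.0434,"tz":0,"rx":0,"ry":0,"rz":0},{"tx":0,"ty":0,"tz":0,"rx":0,"ry":0,"rz":0}]' 0.05
python3 st.py
python3 - <<'E'
from cell import env
import cv2
for n in ('scene','wrist'):
    c=env.read_camera(n); cv2.imwrite(f'pics/{n}1.png',c['pixels'][:,:,::-1])
E
```

```text
time_s: 2.68
tool_pos: [0.5699, -0.1645, 0.3073]
tool_rot: [-179.8, -0.0, -15.7]
force: [-0.6, -0.0, 0.5]
grip_width: 0.05
[ 0.56985203 -0.1644815   0.30734343] [-1.79840794e+02 -4.74142541e-05 -1.56980212e+01] tx -0.0021397299614831083 ty 0.004775560603183097 [ 32.8  11.5 -22.4  85.7   4.2  83.7 -95.4]
```

View pics/wrist1.png

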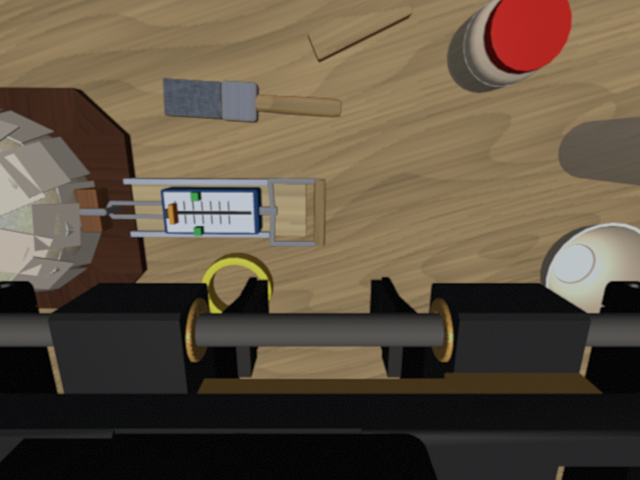

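View pics/scene1.png

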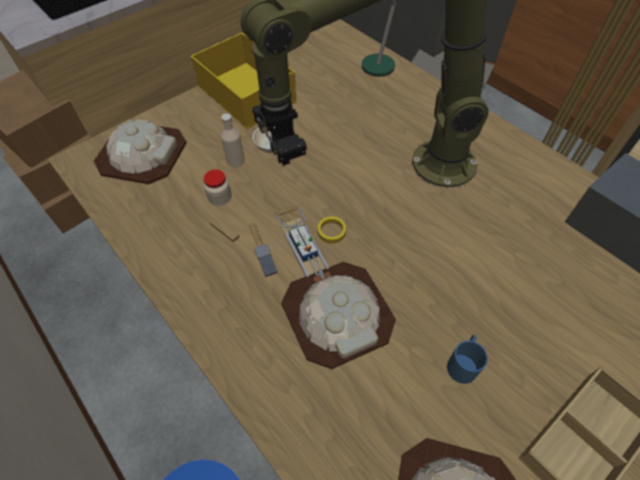

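Run:
```python
import cv2
a=cv2.imread('pics/wrist1.png')[165:265,125:335]; cv2.imwrite('pics/wz.png',cv2.resize(a,None,fx=3.8,fy=3.8,interpolation=cv2.INTER_CUBIC))
```

```text
(no output)
```

View pics/wz.png

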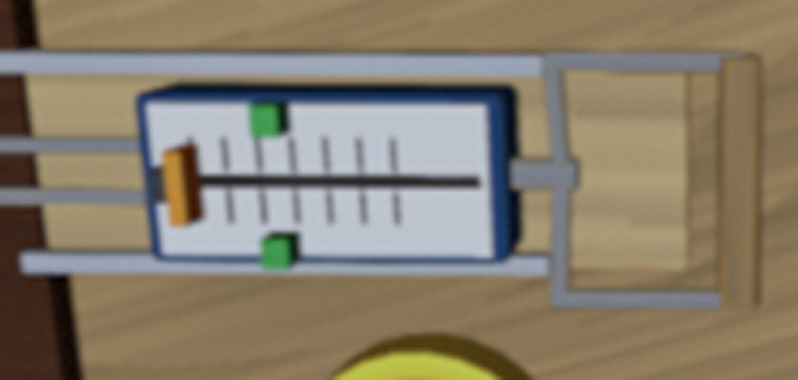

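```bash
cat > w.py <<'E'
from cell import env; from h import *
o=env.get_obs(); c=env.read_camera('wrist')
P=lambda x,y,z:ray(c,(125+(x+.5)/3.8-.5,165+(y+.5)/3.8-.5),z)
a,b=P(741,55,.047),P(741,306,.047); m=(a+b)/2; print(a,b,m, 'len',np.linalg.norm(a-b))
ang=lambda d:np.degrees(np.arctan2(d[1],d[0]))
print('rig x: grip',ang(a-b)+90,'rails',ang(P(0,64,.02)-P(545,66,.02)),ang(P(20,262,.02)-P(550,266,.02)))
print('housing axis',ang(P(200,181,.044)-P(480,182,.044)), P(200,181,.044),P(480,182,.044))
g1,g2=P(269,105,.058),P(281,236,.058); o1=P(181,150,.06); o2=P(181,150,.06)
print('green',g1,g2,'mid',(g1+g2)/2)
p=np.array(o['tool_pos']);y=np.radians(o['tool_rot'][2]); d=(m-p)[:2]
print(p,'tx',d@[np.cos(y),np.sin(y)],'ty',d@[np.sin(y),-np.cos(y)])
E
python3 w.py
```

```text
[ 0.60205405 -0.18027829  0.047     ] [ 0.52948669 -0.1593057   0.047     ] [ 0.56577037 -0.16979199  0.047     ] len 0.07553722075155421
rig x: grip 73.88025492642927 rails 73.64615407041973 73.41125805520059
housing axis 73.64847717094747 [ 0.61101654 -0.01434656  0.044     ] [ 0.58742908 -0.09474094  0.044     ]
green [ 0.62685159 -0.04765653  0.058     ] [ 0.59019416 -0.0370335   0.058     ] mid [ 0.60852287 -0.04234502  0.058     ]
[ 0.56779229 -0.16967097  0.30730753] tx -0.0019084774138328714 ty 0.0006786063199226289
```

```bash
python3 -m creep '[{"tx":-0.002,"ty":0.0007,"tz":0.04,"rx":0,"ry":0,"rz":0},{"tx":0,"ty":0,"tz":0.05,"rx":0,"ry":0,"rz":0},{"tx":0,"ty":0,"tz":0.05,"rx":0,"ry":0,"rz":0},{"tx":0,"ty":0,"tz":0.04,"rx":0,"ry":0,"rz":0},{"tx":0,"ty":0,"tz":0.02,"rx":0,"ry":0,"rz":0},{"tx":0,"ty":0,"tz":0,"rx":0,"ry":0,"rz":0},{"tx":0,"ty":0,"tz":0,"rx":0,"ry":0,"rz":0}]' 0.05
python3 - <<'E'
from cell import env
import cv2
o=env.get_obs();print(o['tool_pos'],o['tool_rot'])
for n in ('scene','wrist'):
    c=env.read_camera(n); cv2.imwrite(f'pics/{n}2.png',c['pixels'][:,:,::-1])
E
```

```text
time_s: 3.7
tool_pos: [0.567, -0.1705, 0.1095]
tool_rot: [180.0, -0.2, -16.3]
force: [0.2, -0.5, 0.7]
grip_width: 0.0502
[ 0.56700204 -0.17053835  0.10949408] [179.98448391  -0.18362476 -16.30323312]
```

View pics/wrist2.png

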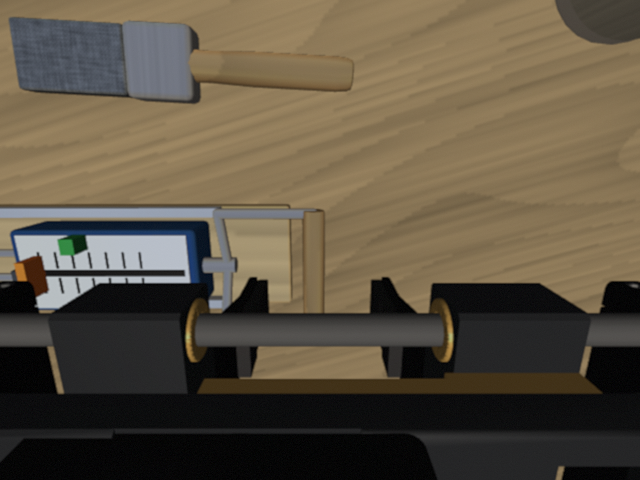

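```bash
python3 -m creep '[{"tx":0,"ty":0,"tz":0.015,"rx":0,"ry":0,"rz":0},{"tx":0,"ty":0,"tz":0.02,"rx":0,"ry":0,"rz":0},{"tx":0,"ty":0,"tz":0.015,"rx":0,"ry":0,"rz":0},{"tx":0,"ty":0,"tz":0.0085,"rx":0,"ry":0,"rz":0},{"tx":0,"ty":0,"tz":0,"rx":0,"ry":0,"rz":0},{"tx":0,"ty":0,"tz":0,"rx":0,"ry":0,"rz":0}]' 0.05
python3 - <<'E'
from cell import env
import cv2
o=env.get_obs();print(o['tool_pos'],o['tool_rot'],o['force'])
for n in ('scene','wrist'):
    c=env.read_camera(n); cv2.imwrite(f'pics/{n}3.png',c['pixels'][:,:,::-1])
a=cv2.imread('pics/scene3.png')[175:285,240:360]; cv2.imwrite('pics/s3z.png',cv2.resize(a,None,fx=5,fy=5,interpolation=cv2.INTER_CUBIC))
E
```

```text
time_s: 4.55
tool_pos: [0.5662, -0.1699, 0.0494]
tool_rot: [180.0, -0.0, -16.3]
force: [0.4, -0.5, 0.8]
grip_width: 0.0502
[ 0.56623045 -0.16987734  0.04944785] [ 1.79997021e+02 -4.91229634e-02 -1.62676197e+01] [ 0.404811   -0.52613337  0.81381813]
```

View pics/wrist3.png

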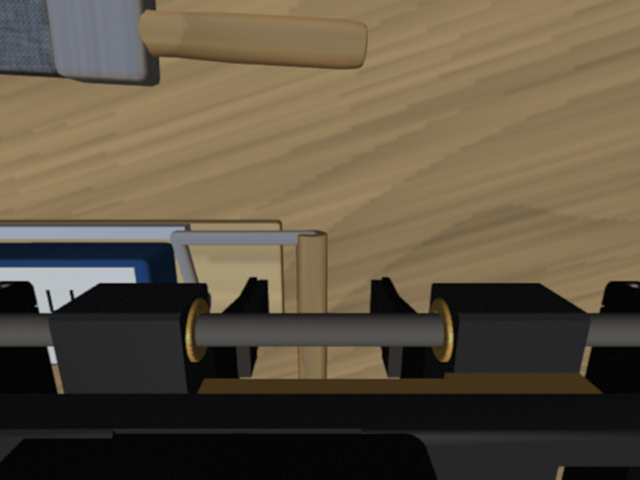

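View pics/s3z.png

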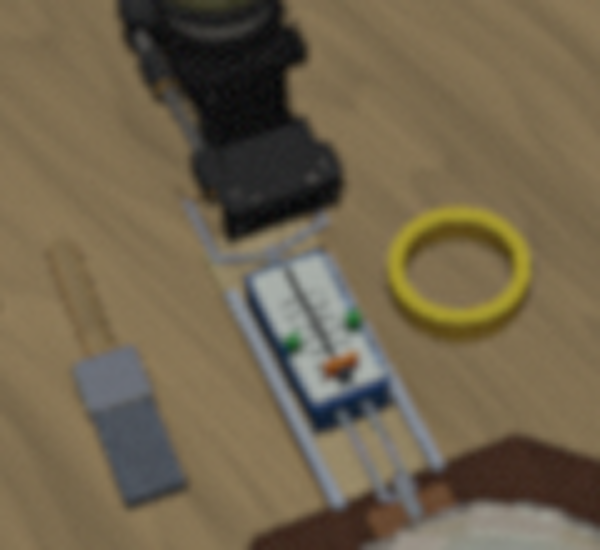

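```bash
python3 -m creep '[{"tx":0,"ty":0,"tz":0,"rx":0,"ry":0,"rz":0},{"tx":0,"ty":0,"tz":0,"rx":0,"ry":0,"rz":0},{"tx":0,"ty":0,"tz":0,"rx":0,"ry":0,"rz":0},{"tx":0,"ty":0,"tz":0,"rx":0,"ry":0,"rz":0},{"tx":0,"ty":0,"tz":0,"rx":0,"ry":0,"rz":0},{"tx":0,"ty":0,"tz":0,"rx":0,"ry":0,"rz":0}]' 0.0 15
cat > m.py <<'E'
from cell import env; from h import *
import sys
u=np.array([np.cos(np.radians(73.65)),np.sin(np.radians(73.65))]); O=np.array([.5658,-.1698])
o=env.get_obs(); p=np.array(o['tool_pos'])
print('t',round(o['time_s'],2),'tcp rig x mm',((p[:2]-O)@u*1e3).round(2),'lat',((p[:2]-O)@[-u[1],u[0]]*1e3).round(2),'z',p[2].round(4),'rot',np.round(o['tool_rot'],2),'w',round(o['grip_width'],4),'Fpull',(np.array(o['force'])[:2]@u).round(2),'F',np.round(o['force'],1))
for n in ('scene','top'):
    c=env.read_camera(n); im=c['pixels']; x=im.astype(float)
    hsv=cv2.cvtColor(im,cv2.COLOR_RGB2HSV)
    if n=='scene': S=(slice(170,285),slice(225,360)); 
    else: S=(slice(195,275),slice(300,420))
    # soft colour weights
    r,g,b=x[...,0],x[...,1],x[...,2]
    wg=np.clip(g-np.maximum(r,b)-15,0,None)
    wo=np.clip((r-g)-.35*r,0,None)*(b<.45*r) if n=='scene' else np.clip((r-b)-.5*r,0,None)*(r-g>.25*r)
    for nm,w in(('green',wg),('orange',wo)):
        M=np.zeros_like(w); M[S]=w[S]
        mk=cv2.dilate((M>25).astype(np.uint8),np.ones((3,3),np.uint8))
        k,l,s,_=cv2.connectedComponentsWithStats(mk)
        for i in range(1,k):
            ww=M*(l==i); 
            if ww.sum()<60: continue
            yy,xx=np.nonzero(ww); q=ww[yy,xx]; px=((xx*q).sum()/q.sum(),(yy*q).sum()/q.sum())
            P=ray(c,px,.053); print(n,nm,np.round(px,2),int(q.sum()),'rig x %.1f y %.1f'%((P[:2]-O)@u*1e3,(P[:2]-O)@[-u[1],u[0]]*1e3))
    if len(sys.argv)>1: 
        a=im[S][:,:,::-1]; cv2.imwrite(f'pics/{n}_{sys.argv[1]}.png',cv2.resize(a,None,fx=5,fy=5,interpolation=cv2.INTER_CUBIC))
E
python3 m.py a
```

```text
time_s: 5.4
tool_pos: [0.5659, -0.1695, 0.049]
tool_rot: [-180.0, -0.0, -16.3]
force: [-0.1, 0.4, 0.4]
grip_width: 0.0123
t 5.4 tcp rig x mm 0.34 lat 0.01 z 0.049 rot [-179.98   -0.    -16.26] w 0.0123 Fpull 0.32 F [-0.1  0.4  0.4]
scene green [309.87 237.67] 159 rig x 136.1 y 22.3
scene green [297.73 241.99] 147 rig x 135.4 y -17.0
top green [350.44 222.58] 476 rig x 136.1 y -20.0
top green [345.49 237.36] 450 rig x 135.9 y 19.3
```

Run:
```python
from cell import env
for n,(r0,r1,c0,c1) in dict(scene=(245,254,302,314),top=(220,236,332,342)).items():
    im=env.read_camera(n)['pixels']; 
    for r in range(r0,r1): print(n,r,[tuple(int(v) for v in im[r,c]) for c in range(c0,c1)])
```

```text
scene 245 [(155, 162, 158), (157, 161, 157), (147, 143, 136), (122, 108, 96), (129, 105, 85), (154, 127, 104), (159, 124, 96), (155, 112, 77), (150, 115, 88), (156, 144, 130), (163, 165, 160), (155, 162, 162)]
scene 246 [(162, 168, 164), (163, 163, 156), (156, 139, 123), (148, 108, 76), (146, 96, 52), (147, 99, 56), (138, 89, 50), (124, 77, 41), (125, 87, 63), (144, 128, 117), (160, 163, 156), (164, 171, 168)]
scene 247 [(160, 165, 162), (155, 153, 146), (144, 120, 103), (135, 86, 50), (128, 75, 30), (117, 70, 38), (98, 64, 45), (90, 61, 49), (111, 88, 77), (140, 132, 124), (163, 165, 160), (168, 175, 170)]
scene 248 [(163, 169, 164), (154, 155, 149), (131, 112, 101), (111, 70, 47), (97, 57, 36), (79, 55, 48), (62, 52, 52), (69, 63, 62), (111, 107, 102), (151, 153, 147), (167, 173, 168), (169, 175, 170)]
scene 249 [(167, 173, 168), (154, 158, 153), (129, 119, 110), (113, 90, 78), (98, 83, 75), (71, 65, 64), (49, 49, 51), (65, 67, 67), (114, 117, 113), (154, 160, 156), (166, 172, 168), (160, 167, 163)]
scene 250 [(167, 174, 169), (159, 164, 159), (140, 139, 133), (138, 133, 125), (132
[... 2820 characters left out ...]
176, 187), (177, 187, 197), (175, 185, 192), (170, 177, 183), (145, 145, 147), (158, 163, 167), (176, 185, 193), (174, 182, 191), (146, 153, 159), (160, 169, 174)]
top 233 [(173, 184, 193), (178, 190, 197), (176, 188, 195), (176, 186, 194), (174, 181, 189), (175, 186, 193), (178, 188, 197), (173, 184, 191), (148, 154, 160), (167, 175, 182)]
top 234 [(173, 184, 192), (180, 190, 198), (179, 191, 197), (177, 188, 196), (178, 187, 196), (179, 191, 198), (178, 188, 196), (176, 187, 194), (172, 182, 189), (175, 185, 192)]
top 235 [(165, 176, 186), (168, 179, 189), (172, 184, 192), (176, 188, 196), (178, 189, 197), (176, 187, 194), (177, 187, 194), (181, 190, 198), (177, 188, 196), (178, 188, 196)]
```

View pics/top_a.png

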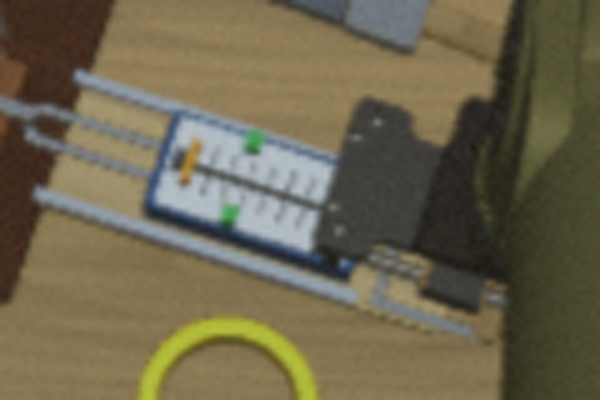

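```bash
cat > m.py <<'E'
from cell import env; from h import *
import sys
u=np.array([np.cos(np.radians(73.65)),np.sin(np.radians(73.65))]);v=np.array([-u[1],u[0]]); O=np.array([.5658,-.1698])
o=env.get_obs(); p=np.array(o['tool_pos'])
print('t',round(o['time_s'],2),'tcp x',((p[:2]-O)@u*1e3).round(2),'lat',((p[:2]-O)@v*1e3).round(2),'z',p[2].round(4),'rot',np.round(o['tool_rot'],2),'w',round(o['grip_width'],4),'Fpull',(np.array(o['force'])[:2]@u).round(2),'F',np.round(o['force'],1))
for n in ('scene','top'):
    c=env.read_camera(n); im=c['pixels']; X=im.astype(float); r,g,b=X[...,0],X[...,1],X[...,2]
    R,t=np.array(c['R']),np.array(c['t']); C=-R.T@t
    yy,xx=np.mgrid[:480,:640]; d=np.stack([xx,yy,np.ones_like(xx)],-1)@(R.T@np.linalg.inv(c['intrinsics'])).T
    W=C+d*((.053-C[2])/d[...,2])[...,None]; x=(W[...,:2]-O)@u*1e3; y=(W[...,:2]-O)@v*1e3
    wg=np.clip(g-np.maximum(r,b)-10,0,None)*(abs(y)<32)*(x<180)*(x>40)
    gs=[(wg*x*s).sum()/max((wg*s).sum(),1e-6) for s in ((y>3),(y<-3))]; gm=np.mean(gs)
    wo=np.clip(r-b-22,0,None)*(abs(y-2)<15)*(x>gm-18)*(x<gm+48)
    print(n,'green %.1f %.1f (w %d)'%(*gs,wg.sum()),'orange %.1f (w %d)'%((wo*x).sum()/max(wo.sum(),1e-6),wo.sum()),'pointer-mark %.1f'%((wo*x).sum()/max(wo.sum(),1e-6)-gm))
    if len(sys.argv)>1: 
        a=(im[170:285,225:360] if n=='scene' else im[190:280,300:440])[:,:,::-1]; cv2.imwrite(f'pics/{n}_{sys.argv[1]}.png',cv2.resize(a,None,fx=5,fy=5,interpolation=cv2.INTER_CUBIC))
E
python3 m.py
```

```text
t 5.6 tcp x 0.14 lat 0.01 z 0.049 rot [-180.     -0.    -16.26] w 0.0119 Fpull 1.05 F [0.2 1.  0.4]
scene green 135.6 135.2 (w 439) orange 161.1 (w 987) pointer-mark 25.7
top green 135.6 135.7 (w 1071) orange 166.1 (w 1606) pointer-mark 30.5
```

```bash
python3 -m creep '[{"tx":0,"ty":0.001,"tz":0,"rx":0,"ry":0,"rz":0},{"tx":0,"ty":0.002,"tz":0,"rx":0,"ry":0,"rz":0},{"tx":0,"ty":0.003,"tz":0,"rx":0,"ry":0,"rz":0},{"tx":0,"ty":0.003,"tz":0,"rx":0,"ry":0,"rz":0},{"tx":0,"ty":0.003,"tz":0,"rx":0,"ry":0,"rz":0},{"tx":0,"ty":0.003,"tz":0,"rx":0,"ry":0,"rz":0},{"tx":0,"ty":0.003,"tz":0,"rx":0,"ry":0,"rz":0},{"tx":0,"ty":0.002,"tz":0,"rx":0,"ry":0,"rz":0},{"tx":0,"ty":0,"tz":0,"rx":0,"ry":0,"rz":0},{"tx":0,"ty":0,"tz":0,"rx":0,"ry":0,"rz":0}]' 0.0 15
python3 m.py
```

```text
time_s: 6.95
tool_pos: [0.56, -0.1896, 0.0491]
tool_rot: [180.0, -0.0, -16.3]
force: [-0.0, -0.9, -0.8]
grip_width: 0.0121
t 6.95 tcp x -20.61 lat -0.01 z 0.0491 rot [179.95  -0.   -16.29] w 0.0121 Fpull -0.91 F [-0.  -0.9 -0.8]
scene green 114.1 114.3 (w 429) orange 140.5 (w 1000) pointer-mark 26.3
top green 115.1 114.8 (w 1075) orange 145.2 (w 1424) pointer-mark 30.2
```

```bash
python3 -m creep '[{"tx":0,"ty":0.002,"tz":0,"rx":0,"ry":0,"rz":0},{"tx":0,"ty":0.002,"tz":0,"rx":0,"ry":0,"rz":0},{"tx":0,"ty":0.002,"tz":0,"rx":0,"ry":0,"rz":0},{"tx":0,"ty":0.002,"tz":0,"rx":0,"ry":0,"rz":0},{"tx":0,"ty":0.002,"tz":0,"rx":0,"ry":0,"rz":0},{"tx":0,"ty":0,"tz":0,"rx":0,"ry":0,"rz":0}]' 0.0 15
python3 m.py
python3 -m creep '[{"tx":0,"ty":0.002,"tz":0,"rx":0,"ry":0,"rz":0},{"tx":0,"ty":0.002,"tz":0,"rx":0,"ry":0,"rz":0},{"tx":0,"ty":0.002,"tz":0,"rx":0,"ry":0,"rz":0},{"tx":0,"ty":0.002,"tz":0,"rx":0,"ry":0,"rz":0},{"tx":0,"ty":0.002,"tz":0,"rx":0,"ry":0,"rz":0},{"tx":0,"ty":0,"tz":0,"rx":0,"ry":0,"rz":0}]' 0.0 15
python3 m.py b
```

```text
time_s: 7.8
tool_pos: [0.5572, -0.1991, 0.049]
tool_rot: [180.0, 0.0, -16.3]
force: [0.6, 0.3, -0.4]
grip_width: 0.0117
t 7.8 tcp x -30.54 lat 0.01 z 0.049 rot [179.97   0.   -16.29] w 0.0117 Fpull 0.51 F [ 0.6  0.3 -0.4]
scene green 104.5 104.3 (w 453) orange 130.5 (w 968) pointer-mark 26.1
top green 105.0 105.1 (w 1067) orange 135.5 (w 1427) pointer-mark 30.5
time_s: 8.65
tool_pos: [0.5545, -0.2084, 0.0491]
tool_rot: [180.0, -0.0, -16.3]
force: [0.5, 1.3, -0.4]
grip_width: 0.012
t 8.65 tcp x -40.23 lat -0.03 z 0.0491 rot [179.99  -0.   -16.28] w 0.012 Fpull 1.41 F [ 0.5  1.3 -0.4]
scene green 94.8 94.5 (w 461) orange 120.7 (w 947) pointer-mark 26.0
top green 95.2 95.5 (w 1034) orange 125.4 (w 1482) pointer-mark 30.0
```

```bash
python3 -m creep '[{"tx":0,"ty":0.002,"tz":0,"rx":0,"ry":0,"rz":0},{"tx":0,"ty":0.002,"tz":0,"rx":0,"ry":0,"rz":0},{"tx":0,"ty":0.002,"tz":0,"rx":0,"ry":0,"rz":0},{"tx":0,"ty":0.002,"tz":0,"rx":0,"ry":0,"rz":0},{"tx":0,"ty":0.002,"tz":0,"rx":0,"ry":0,"rz":0},{"tx":0,"ty":0,"tz":0,"rx":0,"ry":0,"rz":0}]' 0.0 15
python3 m.py
python3 -m creep '[{"tx":0,"ty":0.002,"tz":0,"rx":0,"ry":0,"rz":0},{"tx":0,"ty":0.002,"tz":0,"rx":0,"ry":0,"rz":0},{"tx":0,"ty":0.002,"tz":0,"rx":0,"ry":0,"rz":0},{"tx":0,"ty":0.002,"tz":0,"rx":0,"ry":0,"rz":0},{"tx":0,"ty":0,"tz":0,"rx":0,"ry":0,"rz":0}]' 0.0 15
python3 m.py b
```

```text
time_s: 9.5
tool_pos: [0.552, -0.2169, 0.049]
tool_rot: [-179.9, 0.0, -16.2]
force: [1.7, 5.5, -1.0]
grip_width: 0.0122
t 9.5 tcp x -49.07 lat -0.01 z 0.049 rot [-179.93    0.    -16.24] w 0.0122 Fpull 5.75 F [ 1.7  5.5 -1. ]
scene green 94.8 94.5 (w 461) orange 112.4 (w 893) pointer-mark 17.7
top green 95.2 95.4 (w 1020) orange 118.5 (w 1488) pointer-mark 23.2
time_s: 10.22
tool_pos: [0.5502, -0.2231, 0.049]
tool_rot: [-179.8, 0.0, -16.2]
force: [2.3, 6.8, 0.3]
grip_width: 0.0124
t 10.22 tcp x -55.49 lat -0.05 z 0.049 rot [-1.7983e+02  1.0000e-02 -1.6190e+01] w 0.0124 Fpull 7.14 F [2.3 6.8 0.3]
scene green 94.9 94.5 (w 460) orange 105.7 (w 1067) pointer-mark 11.0
top green 95.2 95.3 (w 1021) orange 112.6 (w 1547) pointer-mark 17.4
```

View pics/top_b.png

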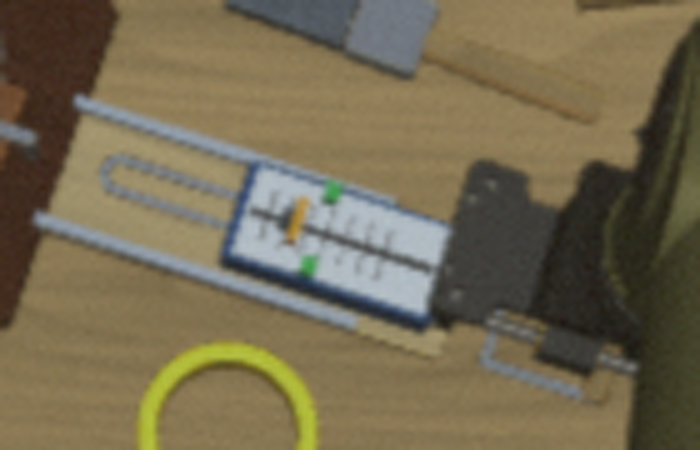

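View pics/scene_b.png

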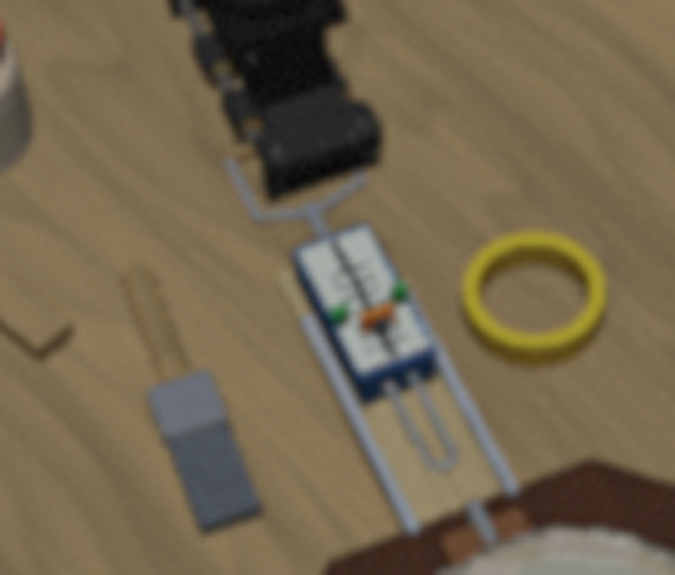

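```bash
sed -i 's/(abs(y-2)<15)\*(x>gm-18)\*(x<gm+48)/(abs(y-2)<14)*(x>gm-16)*(x<gm+30)/' m.py; python3 m.py
python3 - <<'E'
from h import *
# local zoom measurement of the orange in the top crop
a=cv2.imread('pics/top_b.png').astype(float); r,b,g=a[...,2],a[...,0],a[...,1]
w=np.clip(r-b-40,0,None)*(r>110); w[:180]=0;w[265:]=0;w[:,:270]=0;w[:,325:]=0
yy,xx=np.nonzero(w);q=w[yy,xx];print('orange zoom px',(xx*q).sum()/q.sum(),(yy*q).sum()/q.sum())
g=np.clip(g-np.maximum(r,b)-10,0,None);n,l,s,c=cv2.connectedComponentsWithStats((g>10).astype(np.uint8));print(c[1:],s[1:,4])
E
```

```text
t 10.32 tcp x -55.4 lat -0.02 z 0.049 rot [-1.7983e+02  1.0000e-02 -1.6190e+01] w 0.012 Fpull 7.48 F [ 2.1  7.2 -0.5]
scene green 94.9 94.6 (w 461) orange 105.7 (w 1067) pointer-mark 11.0
top green 95.2 95.4 (w 1034) orange 107.5 (w 1291) pointer-mark 12.2
orange zoom px 297.1725365132187 219.8065723793677
[[332.72649573 190.72649573]
 [308.42944785 264.89877301]] [351 326]
```

```bash
python3 -m creep '[{"tx":0,"ty":0.002,"tz":0,"rx":0,"ry":0,"rz":0},{"tx":0,"ty":0.002,"tz":0,"rx":0,"ry":0,"rz":0},{"tx":0,"ty":0.002,"tz":0,"rx":0,"ry":0,"rz":0},{"tx":0,"ty":0.0015,"tz":0,"rx":0,"ry":0,"rz":0},{"tx":0,"ty":0.001,"tz":0,"rx":0,"ry":0,"rz":0},{"tx":0,"ty":0,"tz":0,"rx":0,"ry":0,"rz":0},{"tx":0,"ty":0,"tz":0,"rx":0,"ry":0,"rz":0}]' 0.0 15
python3 m.py c
```

```text
time_s: 11.3
tool_pos: [0.5484, -0.2294, 0.049]
tool_rot: [-179.7, 0.0, -16.1]
force: [3.8, 10.2, -0.5]
grip_width: 0.0121
t 11.3 tcp x -62.08 lat -0.07 z 0.049 rot [-1.7972e+02  1.0000e-02 -1.6120e+01] w 0.0121 Fpull 10.83 F [ 3.8 10.2 -0.5]
scene green 94.9 94.6 (w 463) orange 99.3 (w 958) pointer-mark 4.6
top green 95.3 95.4 (w 1031) orange 101.0 (w 1093) pointer-mark 5.7
```

View pics/top_c.png

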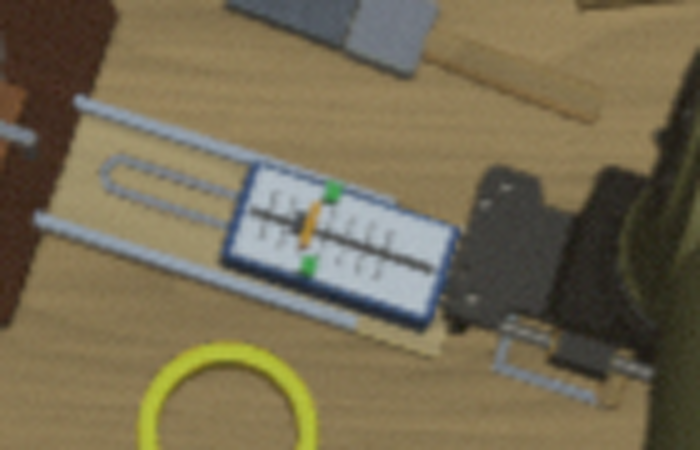

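View pics/scene_c.png

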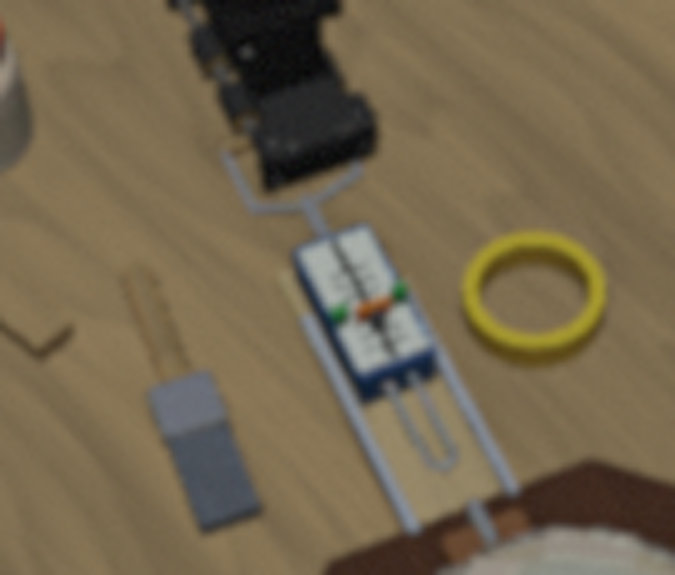

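```bash
python3 -m creep '[{"tx":0,"ty":0.001,"tz":0,"rx":0,"ry":0,"rz":0},{"tx":0,"ty":0.0015,"tz":0,"rx":0,"ry":0,"rz":0},{"tx":0,"ty":0.0015,"tz":0,"rx":0,"ry":0,"rz":0},{"tx":0,"ty":0.001,"tz":0,"rx":0,"ry":0,"rz":0},{"tx":0,"ty":0.0005,"tz":0,"rx":0,"ry":0,"rz":0},{"tx":0,"ty":0,"tz":0,"rx":0,"ry":0,"rz":0},{"tx":0,"ty":0,"tz":0,"rx":0,"ry":0,"rz":0}]' 0.0 15
python3 m.py d
```

```text
time_s: 12.28
tool_pos: [0.5472, -0.2335, 0.0489]
tool_rot: [-179.6, 0.0, -16.1]
force: [4.1, 11.8, 0.2]
grip_width: 0.0121
t 12.28 tcp x -66.32 lat -0.07 z 0.0489 rot [-1.7964e+02  2.0000e-02 -1.6080e+01] w 0.0121 Fpull 12.52 F [ 4.1 11.8  0.2]
scene green 94.9 94.6 (w 461) orange 95.2 (w 1020) pointer-mark 0.5
top green 95.2 95.4 (w 1054) orange 96.7 (w 1379) pointer-mark 1.4
```

View pics/top_d.png

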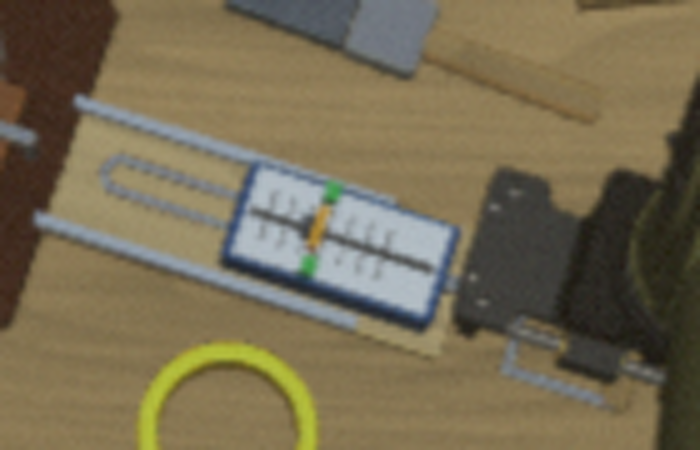

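View pics/scene_d.png

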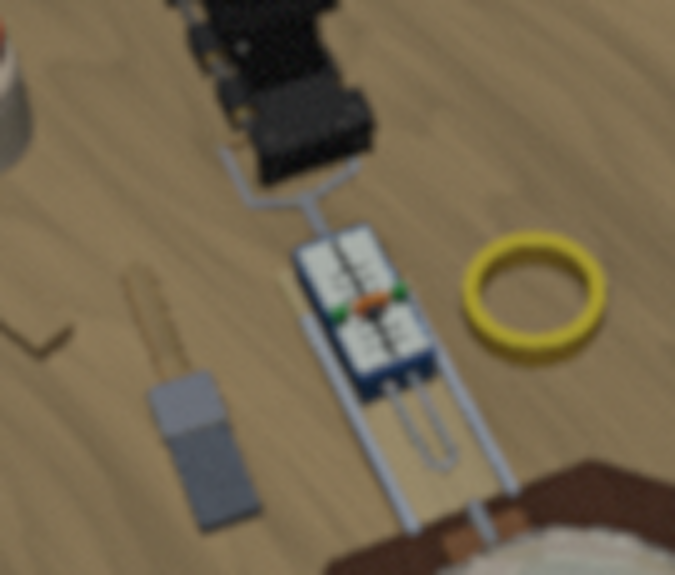

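In the top view the pointer (317,228) lies on the line between the green cheeks (333,190) and (309,265), and the scene view agrees. It measures 0.5–1.4 mm short of the middle. I'll move it a hair further and hold.

```bash
python3 -m creep '[{"tx":0,"ty":0.0008,"tz":0,"rx":0,"ry":0,"rz":0},{"tx":0,"ty":0,"tz":0,"rx":0,"ry":0,"rz":0},{"tx":0,"ty":0,"tz":0,"rx":0,"ry":0,"rz":0},{"tx":0,"ty":0,"tz":0,"rx":0,"ry":0,"rz":0},{"tx":0,"ty":0,"tz":0,"rx":0,"ry":0,"rz":0},{"tx":0,"ty":0,"tz":0,"rx":0,"ry":0,"rz":0},{"tx":0,"ty":0,"tz":0,"rx":0,"ry":0,"rz":0},{"tx":0,"ty":0,"tz":0,"rx":0,"ry":0,"rz":0},{"tx":0,"ty":0,"tz":0,"rx":0,"ry":0,"rz":0},{"tx":0,"ty":0,"tz":0,"rx":0,"ry":0,"rz":0},{"tx":0,"ty":0,"tz":0,"rx":0,"ry":0,"rz":0},{"tx":0,"ty":0,"tz":0,"rx":0,"ry":0,"rz":0},{"tx":0,"ty":0,"tz":0,"rx":0,"ry":0,"rz":0},{"tx":0,"ty":0,"tz":0,"rx":0,"ry":0,"rz":0},{"tx":0,"ty":0,"tz":0,"rx":0,"ry":0,"rz":0},{"tx":0,"ty":0,"tz":0,"rx":0,"ry":0,"rz":0},{"tx":0,"ty":0,"tz":0,"rx":0,"ry":0,"rz":0},{"tx":0,"ty":0,"tz":0,"rx":0,"ry":0,"rz":0},{"tx":0,"ty":0,"tz":0,"rx":0,"ry":0,"rz":0},{"tx":0,"ty":0,"tz":0,"rx":0,"ry":0,"rz":0}]' 0.0 15
python3 m.py e
```

```text
time_s: 14.88
tool_pos: [0.547, -0.2341, 0.0489]
tool_rot: [-179.6, 0.0, -16.1]
force: [3.6, 11.4, 0.6]
grip_width: 0.012
t 14.88 tcp x -66.98 lat -0.09 z 0.0489 rot [-1.7963e+02  2.0000e-02 -1.6070e+01] w 0.012 Fpull 11.94 F [ 3.6 11.4  0.6]
scene green 94.9 94.7 (w 458) orange 94.7 (w 1036) pointer-mark -0.1
top green 95.2 95.4 (w 1059) orange 95.9 (w 1326) pointer-mark 0.6
```

```bash
python3 -m creep '[{"tx":0,"ty":-0.001,"tz":0,"rx":0,"ry":0,"rz":0},{"tx":0,"ty":-0.002,"tz":0,"rx":0,"ry":0,"rz":0},{"tx":0,"ty":-0.002,"tz":0,"rx":0,"ry":0,"rz":0},{"tx":0,"ty":-0.002,"tz":0,"rx":0,"ry":0,"rz":0},{"tx":0,"ty":-0.002,"tz":0,"rx":0,"ry":0,"rz":0},{"tx":0,"ty":-0.002,"tz":0,"rx":0,"ry":0,"rz":0},{"tx":0,"ty":-0.002,"tz":0,"rx":0,"ry":0,"rz":0},{"tx":0,"ty":-0.002,"tz":0,"rx":0,"ry":0,"rz":0},{"tx":0,"ty":-0.002,"tz":0,"rx":0,"ry":0,"rz":0},{"tx":0,"ty":-0.002,"tz":0,"rx":0,"ry":0,"rz":0},{"tx":0,"ty":-0.002,"tz":0,"rx":0,"ry":0,"rz":0},{"tx":0,"ty":-0.002,"tz":0,"rx":0,"ry":0,"rz":0},{"tx":0,"ty":-0.001,"tz":0,"rx":0,"ry":0,"rz":0},{"tx":0,"ty":0,"tz":0,"rx":0,"ry":0,"rz":0},{"tx":0,"ty":0,"tz":0,"rx":0,"ry":0,"rz":0}]' 0.0 15
python3 m.py f
```

```text
time_s: 16.85
tool_pos: [0.5523, -0.2159, 0.049]
tool_rot: [-180.0, 0.0, -16.2]
force: [1.6, 4.7, -0.1]
grip_width: 0.0125
t 16.85 tcp x -48.02 lat -0.04 z 0.049 rot [-179.95    0.    -16.24] w 0.0125 Fpull 4.97 F [ 1.6  4.7 -0.1]
scene green 94.8 94.7 (w 464) orange 95.6 (w 1277) pointer-mark 0.8
top green 95.2 95.4 (w 1048) orange 95.7 (w 1199) pointer-mark 0.4
```

```bash
python3 -m creep '[{"tx":0,"ty":-0.002,"tz":0,"rx":0,"ry":0,"rz":0},{"tx":0,"ty":-0.002,"tz":0,"rx":0,"ry":0,"rz":0},{"tx":0,"ty":-0.002,"tz":0,"rx":0,"ry":0,"rz":0},{"tx":0,"ty":-0.002,"tz":0,"rx":0,"ry":0,"rz":0},{"tx":0,"ty":-0.0015,"tz":0,"rx":0,"ry":0,"rz":0},{"tx":0,"ty":-0.001,"tz":0,"rx":0,"ry":0,"rz":0},{"tx":0,"ty":-0.001,"tz":0,"rx":0,"ry":0,"rz":0},{"tx":0,"ty":-0.001,"tz":0,"rx":0,"ry":0,"rz":0},{"tx":0,"ty":-0.001,"tz":0,"rx":0,"ry":0,"rz":0},{"tx":0,"ty":0,"tz":0,"rx":0,"ry":0,"rz":0},{"tx":0,"ty":0,"tz":0,"rx":0,"ry":0,"rz":0}]' 0.0 15
python3 m.py g
```

```text
time_s: 18.32
tool_pos: [0.5559, -0.2036, 0.0491]
tool_rot: [180.0, -0.0, -16.3]
force: [0.7, -0.9, 0.1]
grip_width: 0.0123
t 18.32 tcp x -35.24 lat -0.03 z 0.0491 rot [180.    -0.   -16.27] w 0.0123 Fpull -0.68 F [ 0.7 -0.9  0.1]
scene green 99.8 99.8 (w 427) orange 100.6 (w 1344) pointer-mark 0.8
top green 100.3 100.3 (w 1112) orange 100.8 (w 1061) pointer-mark 0.5
```

```bash
python3 -m creep '[{"tx":0,"ty":0,"tz":0,"rx":0,"ry":0,"rz":0},{"tx":0,"ty":0,"tz":0,"rx":0,"ry":0,"rz":0},{"tx":0,"ty":0,"tz":0,"rx":0,"ry":0,"rz":0},{"tx":0,"ty":0,"tz":0,"rx":0,"ry":0,"rz":0}]' 0.045 15
python3 m.py h
python3 -m creep '[{"tx":0,"ty":0,"tz":-0.01,"rx":0,"ry":0,"rz":0},{"tx":0,"ty":0,"tz":-0.02,"rx":0,"ry":0,"rz":0},{"tx":0,"ty":0,"tz":-0.03,"rx":0,"ry":0,"rz":0},{"tx":0,"ty":0,"tz":-0.04,"rx":0,"ry":0,"rz":0},{"tx":0,"ty":0,"tz":-0.04,"rx":0,"ry":0,"rz":0},{"tx":0,"ty":0,"tz":-0.04,"rx":0,"ry":0,"rz":0},{"tx":0,"ty":0,"tz":-0.03,"rx":0,"ry":0,"rz":0},{"tx":0,"ty":0,"tz":0,"rx":0,"ry":0,"rz":0},{"tx":0,"ty":0,"tz":0,"rx":0,"ry":0,"rz":0}]'
python3 m.py i
python3 - <<'E'
from cell import env
import cv2
a=env.read_camera('wrist')['pixels'][:,:,::-1];cv2.imwrite('pics/w_end.png',a)
cv2.imwrite('pics/scene_end.png',env.read_camera('scene')['pixels'][:,:,::-1])
E
```

```text
time_s: 18.92
tool_pos: [0.5559, -0.2036, 0.049]
tool_rot: [180.0, 0.0, -16.3]
force: [-0.1, 0.2, -0.5]
grip_width: 0.0419
t 18.93 tcp x -35.22 lat 0.03 z 0.049 rot [180.     0.   -16.27] w 0.0419 Fpull 0.13 F [-0.1  0.2 -0.5]
scene green 99.9 99.8 (w 433) orange 100.6 (w 1336) pointer-mark 0.7
top green 100.3 100.3 (w 1095) orange 100.8 (w 1061) pointer-mark 0.5
time_s: 20.15
tool_pos: [0.5556, -0.2035, 0.2592]
tool_rot: [180.0, -0.0, -16.3]
force: [-0.4, -1.0, 0.2]
grip_width: 0.0449
t 20.15 tcp x -35.26 lat 0.32 z 0.2592 rot [179.98  -0.   -16.27] w 0.0449 Fpull -1.03 F [-0.4 -1.   0.2]
scene green 99.8 99.9 (w 423) orange 100.6 (w 1317) pointer-mark 0.7
top green 100.3 100.3 (w 1100) orange 100.8 (w 1077) pointer-mark 0.5
```

View pics/w_end.png

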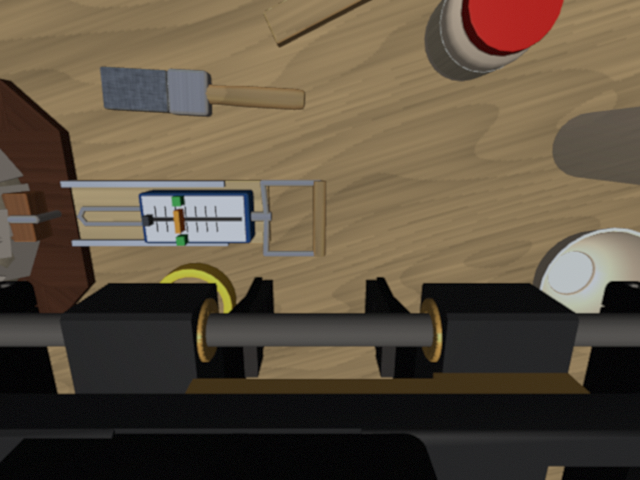

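View pics/scene_end.png

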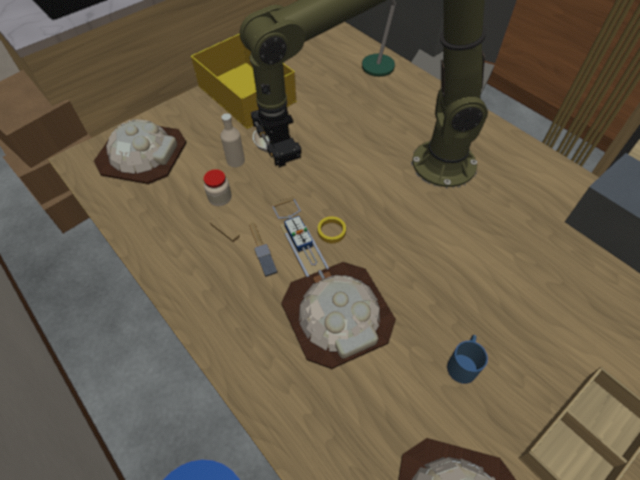

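The wrist view shows the orange pointer at (179,220) between the green cheeks at (177,200) and (182,240). The dog is back at its start (147,219), and the brush, tape and jar are where they were.

```bash
python3 -c "
from cell import env
print(env.sign_off())"
```

```text
the job is handed in; nothing more can be done
None
```

The staple test is done and handed in at about 20 s of the 53 s allowed; the sign-off reports no verdict.

- **Pull:** I took the grip at 15 N and drew it out through about 40 mm of slack, then about 27 mm against the spring. I held it there for about 2.4 s at about 12 N.
- **Reading during the hold:** the pointer measured −0.1 mm (scene camera) and +0.6 mm (top camera) from the middle of the green marks.
- **Return:** I eased the grip back at about 16 mm/s or less, until the whole gauge slid about 5 mm towards the mask. That shows the spring is closed. Then I let go and lifted clear.
- **Last checks:** the pointer stands +0.7 mm (scene) and +0.5 mm (top) from the middle of the marks. The dog is back at its start. The loose things look unmoved in the pictures, which I judged by eye and did not measure.
- **Disagreement:** early on, the two cameras differed by 4–6 mm on the pointer's distance to the marks. The top-camera measuring window was catching bare wood beyond the housing. After I narrowed it, they agreed to about 1 mm.

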